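# Pack the espresso kit caddy

### The arm

A 6-joint arm with a two-finger parallel gripper is mounted at the origin on the work surface. World frame = base frame: x ahead of the robot, y to its left, z up, the work surface at z = 0. Lengths are in m, angles in degrees, forces in N, time in s.
With the tool pointing down it reaches from about 0.25 to 0.775 m from the base axis. Payload 4 kg.
Tool frame: the origin (TCP) lies midway between the tips of the shut fingers; the grasp point (between the pads) lies bot.grasp_offset behind it (bot.grasp_offset is the distance from the TCP to the grasp point, in m); z points along the fingers, x is the direction in which the jaws open and shut, and the axes are right-handed (so a half turn about z gives the same grasp; the last joint's range is limited). The gripper opens to 85 mm and grips with 20 to 120 N. Pads are 22 mm wide; open, the fingers measure 114 mm over their backs; the gripper's body (76 mm by 85 mm) begins 54 mm behind the grasp point. The pads swing forward as they close: fully open they stand 13 mm farther back than shut.
Start: joints at [61.874, 4.996, 78.535, -0, 96.463, -5.907], TCP at [0.208, 0.509, 0.231] pointing down, gripper open.
Joint ranges: [-177.83, 177.83], [-43.37, 116.18], [15.69, 146.23], [-61.86, 241.86], [9.47, 152.12], [-147.06, 147.06]. Speed limits (degrees/s): [159.86, 159.86, 180, 180, 180, 180].

### API

Orientations are given as [roll, pitch, yaw] about the fixed x, y, z axes, in that order (R = Rz(yaw) Ry(pitch) Rx(roll)).
In Python, from bench import readout, get_image, get_calibration, job, trace, tip_of, bot gives the robot as it stands.
- The arm moves only by the tool arm_command, never from a script. Its argument "motion" is a list of rows, each a list of 7 numbers: the turn, a rotation vector about the tool's x, y, z in degrees, then the shift along the tool's x, y, z in m, then the gripper's target within -1 to 1 (fully open at 1, half-way at 0, shut at -1). A call has 1 to 8 rows; each row is the pose to reach, as a shift and turn from the pose commanded when the call began, along the tool's axes at that moment; what a row does not reach only later rows make up. A row lasts 1/10 s, in which the tool goes at most 50 mm and 8.59 degrees, less where a joint would pass 70% of its speed; a pose out of reach is approached as far as the arm can. A call with a gripper value outside its range is refused whole. The fingers move at their own pace and stop on an object; "force" is the grip in N (left out, the last holds). Time passes only in rows, so rows that repeat a pose let the fingers close. It gives the time, the measured TCP pose, the force and the opening at its end, in the units of the state.
- readout.get_state(): the state, without advancing time (a new reading comes with each control period).
- get_image(name): name is "scene" or "top"; returns the picture (400x640x3 uint8, blue, green, red); there is no depth.
- get_calibration(name): a dict with "fx", "fy", "cx", "cy" (pixels), "cam_to_world" (4x4, takes a point from camera to world coordinates). Camera axes: x right, y down, z forward; pixel columns grow to the right and rows downward; lengths in m; the calibration is good to about 2 mm. A picture is of the moment at which its call begins. get_calibration takes no time and is no camera call.
- job.hand_in(): hands the job in, once; it reports no verdict.
Trained networks look in the newest picture that a camera, given by its name, has taken for a name from the list of things; names that differ only in an ending like _2 or _b are one class to them, and where a whole thing is asked for, a point or a joint stands for the part that bears it (a point fixed in the world has none). Each returns a list of dicts, best first, with "confidence" (0 to 1); they miss things now and then, are a little off and sometimes report something else, mostly with a low value. They report only what shows in the picture. A call takes as long as a camera call.
- trace(camera, target): "mask" (400x640 bool, what is visible of it) and "uv" ([column, row] in pixels, amid what is visible of it).
- tip_of(camera, target): "uv" ([column, row] in pixels: a listed point, or the origin of a listed thing).
The state is a dict: "t": time; "qpos": joint angles; "joint_velocities": joint speeds; "effort": joint torques, N m; "position": TCP position; "orientation": TCP orientation; "force": force on the tool from outside, world axes, zero at the start; "wrist_torque": the same for the moment, N m; "gripper_width": finger opening in m.
Only numpy, scipy, OpenCV 4.12 (cv2) and the standard library are available. Lean on these libraries where they do the work, as an engineer would, in place of code of your own. Each camera call takes 0.05 s, during which the arm holds its last target. There are 200 camera calls.

### The job

Pack the small machine's kit into the wooden caddy, each piece upright in its own place and let go: the small tamper in the round pocket, the narrow dosing cup in the square pocket, the shot timer in the oblong pocket, and the dosing ring flat around the steel post. The big tamper and the wide dosing cup belong to another machine: leave them standing where they are.

Things in the scene. Friction and masses are not known exactly. Their poses are not given: they have to be found in the camera images.
- tamper_mid (a point): the small coffee tamper, standing on its base: steel disc base 46 mm across and 20 mm high, dark wooden knob handle above it (knob 30 mm across from 57 to 77 mm up, thin 18-20 mm neck below), 85 mm tall in all. The point is on its axis half-way up, 42.5 mm above its underside; z up along the axis. On a 6 mm mat; neighbours 105 mm away to left and right (y, roomier for fingers), 90 mm in x
- dosing_cup_mid (a point): the narrow dosing cup: open straight-sided steel cup, 54 mm outside diameter, 62 mm tall, wall 3 mm, mouth up. The point is on its axis half-way up, 31 mm above its underside; z up along the axis. On a 6 mm mat; neighbours 105 mm away to left and right (y, roomier for fingers), 90 mm in x
- timer_mid (a point): the shot timer: plain grey plastic block 60 mm long (its x) by 34 mm wide (its y) by 45 mm tall (its z), with a dark display and a small button on top. The point is its centre, 22.5 mm above its underside. On a 6 mm mat; neighbours 105 mm away to left and right (y, roomier for fingers), 90 mm in x; its long side points within 40 degrees of x
- dosing_ring_mid (a point): the dosing ring: plain aluminium ring lying flat, 58 mm outside diameter, 44 mm bore, 28 mm tall. The point is on its axis half-way up, 14 mm above its underside; z up along the axis. On a 6 mm mat; neighbours 105 mm away to left and right (y, roomier for fingers), 90 mm in x
- big_tamper_mid (a point): look-alike to leave: the big tamper, steel base 66 mm across, dark wooden knob 36 mm across, 95 mm tall. The point is on its axis half-way up, 47.5 mm above its underside
- wide_cup_mid (a point): look-alike to leave: the wide dosing cup, open steel cup 70 mm outside diameter, 62 mm tall. The point is on its axis half-way up, 31 mm above its underside
- pocket_round: wooden insert 100 x 100 mm, 20 mm high, lying fixed in the square wooden caddy (222 mm square, walls 28 mm high, four inserts two by two, 104 mm apart, in any order). Round pocket in its middle, 62 mm across, 12 mm deep, with dark floor 8 mm above the origin: the place of the small tamper. Origin: centre of the insert's underside; z up
- pocket_square: wooden insert 100 x 100 mm, 20 mm high, lying fixed in the square wooden caddy (222 mm square, walls 28 mm high, four inserts two by two, 104 mm apart, in any order). Square pocket in its middle, 72 x 72 mm, 12 mm deep, with dark floor 8 mm above the origin: the place of the narrow dosing cup. Origin: centre of the insert's underside; z up, x and y along the sides
- pocket_long: wooden insert 100 x 100 mm, 20 mm high, lying fixed in the square wooden caddy (222 mm square, walls 28 mm high, four inserts two by two, 104 mm apart, in any order). Oblong pocket in its middle, 78 mm long (its x) by 52 mm wide (its y), 12 mm deep, with dark floor 8 mm above the origin: the place of the shot timer. Origin: centre of the insert's underside; z up
- ring_post: wooden insert 100 x 100 mm, 20 mm high, lying fixed in the square wooden caddy (222 mm square, walls 28 mm high, four inserts two by two, 104 mm apart, in any order). No pocket; a steel post 24 mm thick stands in its middle, 18 mm high above the insert's flat top (top of the insert 20 mm above the origin): the place of the dosing ring, flat on the insert around the post. Origin: centre of the insert's underside; z up

How it is judged (in metres and radians):
At the end, for the whole second after the job is handed in: Tamper on the floor of the round pocket (within 13 mm of its middle), narrow cup in the square one and timer in the oblong one (16 mm), ring flat around the post (14 mm); heights within 4 mm, upright within 0.12 rad, at rest. Big tamper and wide cup upright, within 30 mm of their start (horizontal distance between tamper_mid and pocket_round below 0.013 m and z of tamper_mid in the frame of pocket_round between 0.0465 and 0.0545 m and angle between each of tamper_mid, dosing_cup_mid, timer_mid, dosing_ring_mid's own z axis and vertical below 0.12 rad and linear speed of each of tamper, dosing_cup, timer, dosing_ring below 0.02 m/s and horizontal distance between dosing_cup_mid and pocket_square below 0.016 m and z of dosing_cup_mid in the frame of pocket_square between 0.035 and 0.043 m and horizontal distance between timer_mid and pocket_long below 0.016 m and z of timer_mid in the frame of pocket_long between 0.0265 and 0.0345 m and horizontal distance between dosing_ring_mid and ring_post below 0.014 m and z of dosing_ring_mid in the frame of ring_post between 0.03 and 0.038 m and distance of each of big_tamper_mid, wide_cup_mid from where it was at the start of the episode below 0.03 m and angle between each of big_tamper_mid, wide_cup_mid's own z axis and vertical below 0.2 rad); the robot touches nothing.
It fails at once if the big tamper or the wide dosing cup is moved more than 30 mm or tipped over (distance of any of big_tamper_mid, wide_cup_mid from where it was at the start of the episode above 0.03 m or angle between any of big_tamper_mid, wide_cup_mid's own z axis and vertical above 0.35 rad).
It also fails if it takes over 120 s, if anything falls off the work surface, if the arm or the gripper's body presses on something with over 40 N, if the wrist force passes 120 N, or if a joint passes its speed limit or range.

## Working session

There is one attempt and no reset: what is moved stays moved. The work goes in short steps, Python scripts to look and compute and a tool call to move; the robot and the scene stay as the last step left them, time stands still between calls to the robot, and variables do not carry over. Pictures are saved under pics/ and viewed, about 12 in all and at most 16, crops included, and the job is handed in when it is done.

Besides the shell and the picture viewer there is one more tool, called after "Call:" as name([rows], argument=value, ...), one row to a line, values as JSON. arm_command: Moves the arm, as the interface text tells. Its arguments: {"type":"object","properties":{"motion":{"type":"array"},"force":{"type":"number"}},"required":["motion"]}

```bash
mkdir -p pics; ls; python3 - <<'E'
from bench import *
import cv2
for n in ["scene","top"]:
    im=get_image(n); cv2.imwrite(f"pics/{n}0.png",im)
    c=get_calibration(n); print(n,{k:(v if k!="cam_to_world" else [[round(float(a),4) for a in r] for r in v]) for k,v in c.items()})
print(readout.get_state()); print(bot.grasp_offset)
E
```

```text
pics
scene {'fx': 405.3810973862626, 'fy': 405.3810973862626, 'cx': 324.27866919716655, 'cy': 201.392978169516, 'cam_to_world': [[-0.6354, 0.648, -0.4198, 0.9361], [0.7722, 0.5349, -0.343, 0.3451], [0.0023, -0.5421, -0.8403, 0.8877], [0.0, 0.0, 0.0, 1.0]]}
top {'fx': 423.03074884476047, 'fy': 423.03074884476047, 'cx': 318.32510312676163, 'cy': 190.62702487183017, 'cam_to_world': [[-0.0055, -0.982, 0.1889, 0.355], [-1.0, 0.0065, 0.0045, -0.0151], [-0.0057, -0.1888, -0.982, 0.9512], [0.0, 0.0, 0.0, 1.0]]}
{'t': 0.1, 'qpos': array([ 6.18719851e+01,  5.03849520e+00,  7.86177079e+01,  9.06418541e-04,
        9.64652798e+01, -5.90715118e+00]), 'joint_velocities': array([ 0.06628923, -0.14677225, -0.20512469, -0.04215845, -0.05949183,
       -0.01854766]), 'effort': array([ 2.85925271e-03, -3.53012717e+01, -3.14220357e+01,  6.42111149e-05,
        7.87108729e-03, -6.15484214e-05]), 'position': array([0.20777623, 0.50874052, 0.2302073 ]), 'orientation': array([-1.79986601e+02,  1.20745065e-01,  6.77792515e+01]), 'force': array([ 0.47624045, -0.38664487,  0.24372755]), 'wrist_torque': array([-0.00841088, -0.00311933, -0.05624051]), 'gripper_width': 0.08543132008676321}
0.0187
```

View pics/scene0.png

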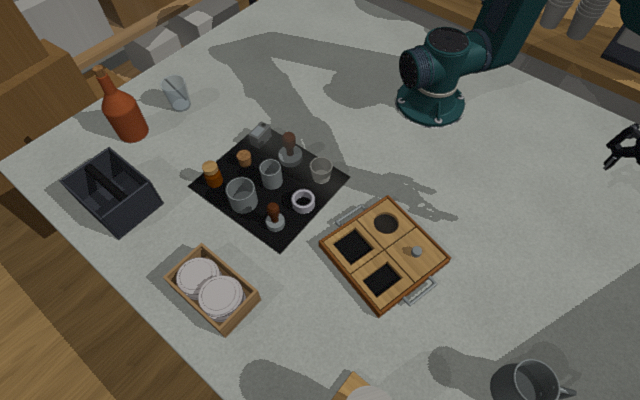

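View pics/top0.png

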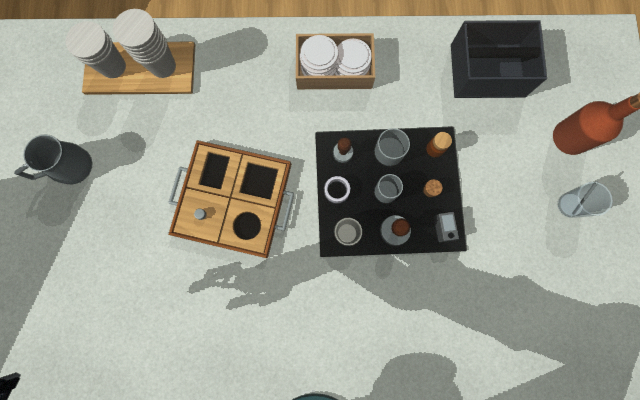

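```bash
cat > h.py <<'E'
from bench import *
import numpy as np
def ray(n,uv):
    c=get_calibration(n);T=np.array(c["cam_to_world"])
    d=T[:3,:3]@np.array([(uv[0]-c["cx"])/c["fx"],(uv[1]-c["cy"])/c["fy"],1]);return T[:3,3],d/np.linalg.norm(d)
def tri(u1,u2):
    (a,d),(b,e)=ray("scene",u1),ray("top",u2)
    s=np.linalg.lstsq(np.c_[d,-e],b-a,rcond=None)[0]
    p,q=a+s[0]*d,b+s[1]*e
    return (p+q)/2,np.linalg.norm(p-q)
def atz(n,uv,z):
    o,d=ray(n,uv);return o+d*(z-o[2])/d[2]
E
python3 - <<'E'
from h import *
np.set_printoptions(precision=4,suppress=True)
for k in ["tamper_mid","dosing_cup_mid","timer_mid","dosing_ring_mid","big_tamper_mid","wide_cup_mid","pocket_round","pocket_square","pocket_long","ring_post"]:
    r={n:tip_of(n,k)[:2] for n in ("scene","top")}
    for n in r: print(k,n,[(np.round(x["uv"],1),round(x["confidence"],2)) for x in r[n]])
    if r["scene"] and r["top"]: print("   ",*tri(r["scene"][0]["uv"],r["top"][0]["uv"]))
E
```

```text
tamper_mid scene [(array([276.9, 213.9]), 0.8)]
tamper_mid top [(array([341.9, 152.4]), 0.67)]
    [ 0.6157 -0.0642  0.0447] 0.001052290394724698
dosing_cup_mid scene [(array([273.1, 172.4]), 0.65), (array([389. , 223.5]), 0.37)]
dosing_cup_mid top [(array([387.8, 188.2]), 0.83)]
    [ 0.532  -0.1601  0.0458] 0.00537964886510201
timer_mid scene [(array([257.4, 134.8]), 0.97), (array([382.1, 280. ]), 0.38)]
timer_mid top [(array([444.5, 223.5]), 0.69)]
    [ 0.4578 -0.2856  0.0358] 0.0038048747073800913
dosing_ring_mid scene [(array([299.9, 202.1]), 0.89)]
dosing_ring_mid top [(array([338.9, 188.1]), 0.88), (array([391.8, 146.9]), 0.4)]
    [ 0.541  -0.0577  0.0144] 0.0009891769722853263
big_tamper_mid scene [(array([290.5, 147.5]), 0.61), (array([379.4, 279.7]), 0.52)]
big_tamper_mid top [(array([396.4, 226.9]), 0.93)]
    [ 0.4468 -0.1742  0.0564] 0.0037185088618569683
wide_cup_mid scene [(array([243.3, 194.6]), 0.61)]
wide_cup_mid top [(array([390. , 149.3]), 0.65)]
    [ 0.6248 -0.1727  0.0359] 0.0012220812957369836
pocket_round scene [(array([386. , 228.3]), 0.64), (array([381.8, 281.6]), 0.57)]
pocket_round top [(array([251.1, 225.6]), 0.69), (array([444.1, 225.7]), 0.49)]
    [ 0.4565  0.147  -0.0051] 0.010875979131206208
pocket_square scene [(array([349.9, 246.6]), 0.79)]
pocket_square top [(array([261.2, 185.9]), 0.75)]
    [0.5519 0.1172 0.    ] 0.007658397338325743
pocket_long scene [(array([380.6, 280.3]), 0.94), (array([257. , 133.8]), 0.7)]
pocket_long top [(array([217.5, 169.8]), 0.68)]
    [0.5842 0.2213 0.0131] 0.004937514987262059
ring_post scene [(array([414.8, 254.5]), 0.95)]
ring_post top [(array([203.8, 214. ]), 0.75)]
    [0.482  0.2469 0.0174] 0.005158030701297166
```

The scene matches the networks. In the top view, the small tamper is at (342,152), the narrow cup at (388,188), the ring at (337,189) and the timer at (447,228). The caddy is at about (232,198), turned slightly. I'll refine with the masks and the dark pocket blobs.

```bash
python3 - <<'E'
import cv2,numpy as np
t=cv2.imread("pics/top0.png");s=cv2.imread("pics/scene0.png")
a=cv2.resize(t[120:265,160:480],(800,362),interpolation=cv2.INTER_CUBIC)
cv2.imwrite("pics/ct.png",a)
b=cv2.resize(s[110:320,185:455],(771,600),interpolation=cv2.INTER_CUBIC)
cv2.imwrite("pics/cs.png",b)
from h import *
np.set_printoptions(precision=4,suppress=True)
for k in ["tamper_mid","dosing_cup_mid","timer_mid","dosing_ring_mid"]:
  for n in ("scene","top"):
    r=trace(n,k)
    if r:
        m=r[0]["mask"].astype(np.uint8);x=cv2.boundingRect(m)
        rr=cv2.minAreaRect(cv2.findNonZero(m))
        print(k,n,np.round(r[0]["uv"],1),round(r[0]["confidence"],2),"bbox",x,"area",m.sum(),np.round(rr[0],1),np.round(rr[1],1),round(rr[2],1))
# dark pockets
for n,im,box in (("top",t,(170,140,295,258)),("scene",s,(318,195,452,316))):
    x0,y0,x1,y1=box;g=(im[y0:y1,x0:x1].max(2)<45).astype(np.uint8)
    k,l,st,ce=cv2.connectedComponentsWithStats(g)
    for i in range(1,k):
        if st[i,4]>120:
            rr=cv2.minAreaRect(cv2.findNonZero((l==i).astype(np.uint8)))
            c=ce[i]+[x0,y0];print(n,st[i,2:],c,"rect",np.array(rr[0])+[x0,y0],rr[1:],atz(n,np.array(rr[0])+[x0,y0],.014))
E
```

```text
tamper_mid scene [275.9 218.8] 0.65 bbox (265, 203, 20, 29) area 424 [274.5 217. ] [28. 19.] 90.0
tamper_mid top [341.3 151.7] 0.82 bbox (333, 137, 20, 26) area 375 [343.6 149.8] [18.8 24.1] 26.6
dosing_cup_mid scene [270.7 173.5] 0.94 bbox (260, 159, 23, 31) area 557 [271. 174.] [30.6 20.7] 80.5
dosing_cup_mid top [388.4 185.8] 0.9 bbox (375, 173, 28, 30) area 644 [388.5 187.5] [29. 27.] 90.0
timer_mid scene [258. 137.] 0.98 bbox (249, 123, 23, 26) area 395 [260.  134.6] [18.2 25. ] 42.0
timer_mid top [445.8 223.9] 0.66 bbox (434, 212, 25, 31) area 602 [445.8 226.5] [29.2 21. ] 78.7
dosing_ring_mid scene [299.6 198.6] 0.58 bbox (292, 189, 22, 25) area 304 [302.5 201. ] [24. 21.] 90.0
dosing_ring_mid top [338.4 181.8] 0.6 bbox (325, 175, 26, 29) area 399 [337.5 189. ] [28. 25.] 90.0
top [ 28  35 642] [214.1075 170.7336] rect [214.0571 170.796 ] ((20.183725357055664, 32.47114562988281), 15.64224624633789) [0.5829 0.2267 0.014 ]
top [ 36  35 878] [258.4863 181.033 ] rect [258.3824 180.9706] ((29.83188247680664, 29.83188247680664), 14.03624439239502) [0.5584 0.125  0.014 ]
top [ 26  26 535] [246.5589 225.5776] rect [246.5 225.5] ((25.0, 25.0), 90.0) [0.4574 0.1493 0.014 ]
scene [ 15  16 128] [322.5938 200.0938] rect [325.  202.5] ((15.0, 14.0), 90.0) [ 0.501  -0.0079  0.014 ]
scene [ 24  18 325] [385.6738 223.4646] rect [385.5 223.5] ((17.0, 23.0), 90.0) [0.4534 0.147  0.014 ]
scene [ 38  34 683] [352.7057 246.3411] rect [352.68 246.24] ((26.80000114440918, 27.200000762939453), 53.13010025024414) [0.555  0.1221 0.014 ]
scene [ 37  34 625] [381.5664 279.4464] rect [381.7074 279.1943] ((20.980392456054688, 30.512685775756836), 52.594642639160156) [0.5794 0.2239 0.014 ]
```

View pics/ct.png

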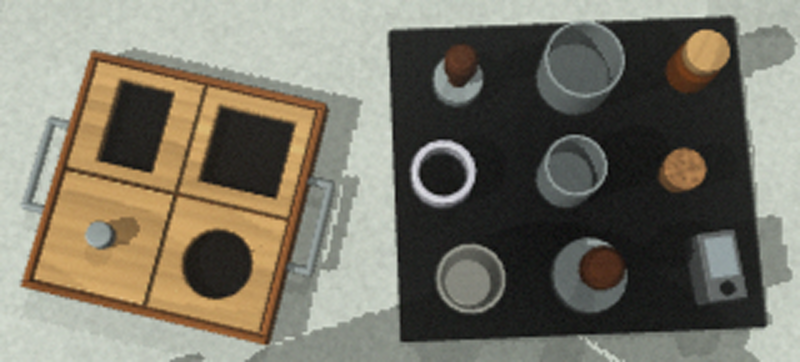

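View pics/cs.png

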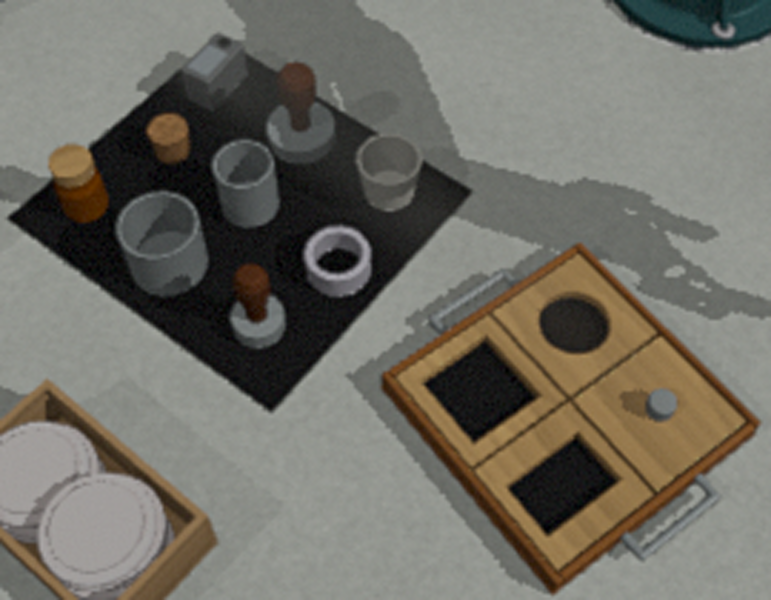

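```bash
python3 - <<'E'
from h import *
np.set_printoptions(precision=4,suppress=True)
T=lambda p:np.array(p)/2.5+[160,120]-.3
S=lambda p:np.array(p)/2.857+[185,110]-.33
pr=dict(c_pl=((95,52),(555,590)),c_sq=((327,103),(385,378)),c_rd=((268,343),(580,248)),c_rp=((25,285),(758,425)),cross=((178,192),(571,399)),
 sq1=((221,106),(483,340)),sq2=((296,124),(535,385)),sq3=((276,198),(478,440)),sq4=((201,181),(426,388)),
 lg1=((120,80),(550,535)),lg2=((172,92),(512,487)),lg3=((153,171),(577,435)),lg4=((98,160),(617,479)),
 rd=((217,264),(575,323)),post=((97,233),(661,402)),
 ringtop=((443,173),(338,253)),cuptop=((571,166),(244,168)),tampbase=((458,82),(258,312)),knobtop=((462,52),(252,272)),
 ti1=((692,234),(185,68)),ti2=((735,230),(220,36)),ti3=((746,290),(246,62)),ti4=((702,300),(212,97)))
# ti: display side
for k,(t,s) in pr.items(): print(k,*tri(S(s),T(t)))
E
```

```text
c_pl [0.6541 0.2677 0.016 ] 0.0017155495602246035
c_sq [0.6014 0.054  0.0223] 0.0050004370576276595
c_rd [0.3868 0.1043 0.0171] 0.0045381188272529726
c_rp [0.4391 0.3176 0.0209] 0.0017151015835760721
cross [0.5199 0.1858 0.0253] 0.004578492564497859
sq1 [0.5718 0.1288 0.1316] 0.00020365325368595984
sq2 [0.5575 0.1198 0.0496] 0.09367339700094347
sq3 [ 0.5395  0.1159 -0.1221] 0.004034403349805094
sq4 [0.5591 0.1264 0.0309] 0.09286219107184145
lg1 [0.6245 0.2409 0.025 ] 0.001611742622690417
lg2 [0.6123 0.1941 0.025 ] 0.003915299219618409
lg3 [0.5407 0.2086 0.0212] 0.0017185324052508997
lg4 [0.5516 0.2564 0.023 ] 0.0017929547772582266
rd [0.4565 0.1482 0.0235] 0.0011769859564427847
post [0.4826 0.2488 0.0423] 0.0011002364833694793
ringtop [ 0.5354 -0.0519  0.0317] 0.00024371306968575497
cuptop [ 0.535  -0.1609  0.0635] 0.001275089682045588
tampbase [ 0.6214 -0.0677  0.0244] 0.0014728549056153486
knobtop [ 0.625  -0.065   0.0971] 0.004343342664877345
ti1 [ 0.4823 -0.2698  0.0691] 0.025811939388126925
ti2 [ 0.4649 -0.2701  0.1086] 0.027242281001137573
ti3 [ 0.4217 -0.2988  0.0204] 0.03851603277609855
ti4 [ 0.4338 -0.3043 -0.0396] 0.022747577373935998
```

```bash
python3 - <<'E'
import cv2,numpy as np
t=cv2.imread("pics/top0.png");s=cv2.imread("pics/scene0.png")
R=lambda im,x,y:cv2.resize(cv2.convertScaleAbs(im[y:y+36,x:x+48],alpha=1.4),(384,288),interpolation=cv2.INTER_CUBIC)
cv2.imwrite("pics/z.png",np.vstack([np.hstack([R(t,425,208),R(s,236,118)]),np.hstack([R(t,320,133),R(s,252,200)])]))
E
```

```text
(no output)
```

View pics/z.png

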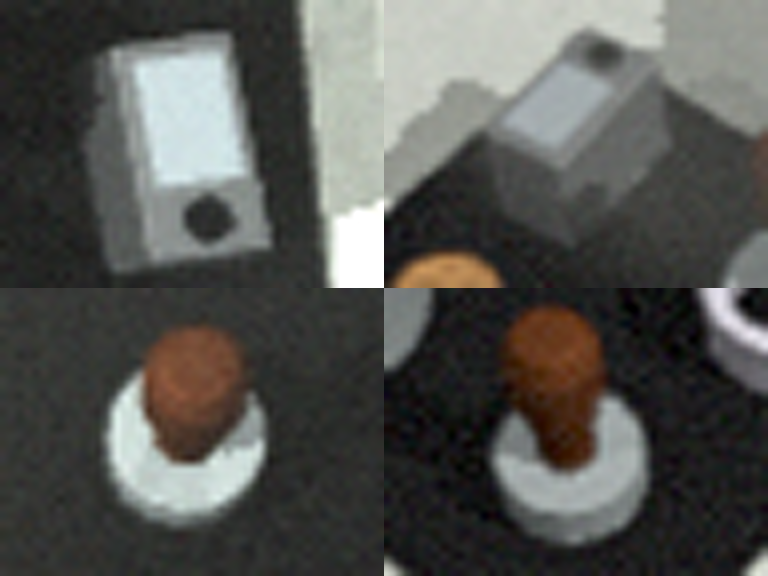

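```bash
python3 - <<'E'
from h import *
np.set_printoptions(precision=4,suppress=True)
L=lambda p,o:np.array(p)/8+o-.44
prs=[((112,45),(186,165)),((232,35),(106,130)),((272,245),(186,30)),((150,262),(276,68))]
P=[]
for t,s in prs:
    p,e=tri(L(s,[236,118]),L(t,[425,208]));P.append(p);print(p,e)
P=np.array(P);print("timer",P.mean(0));d=(P[0]+P[1]-P[2]-P[3])/2;print(np.degrees(np.arctan2(d[1],d[0])),np.linalg.norm(d))
print("tamper",*tri(L((186,167),[252,200]),L((186,147),[320,133])), atz("top",L((186,147),[320,133]),.026),atz("scene",L((186,167),[252,200]),.026))
T=lambda p:np.array(p)/2.5+[160,120]-.3
S=lambda p:np.array(p)/2.857+[185,110]-.33
for k,z,t,s in (("ring",.034,(443,173),(338,253)),("cup",.068,(571,166),(244,168)),("big",.026,(590,274),(301,130)),("wide",.068,(581,63),(161,231)),("bowl",.05,(471,278),(389,160))): print(k,*tri(S(s),T(t)),atz("top",T(t),z),atz("scene",S(s),z))
E
```

```text
[ 0.4755 -0.2653  0.0534] 0.0048513429208403526
[ 0.4791 -0.2996  0.0496] 0.0028251301985143893
[ 0.425  -0.3104  0.0466] 0.0036894540041088764
[ 0.4193 -0.2753  0.0473] 0.0012793779992802065
timer [ 0.4497 -0.2877  0.0492]
10.618312964739713 0.05635788688476811
tamper [ 0.6249 -0.0667  0.0229] 0.0007593097010081362 [ 0.6242 -0.0669  0.026 ] [ 0.6258 -0.0649  0.026 ]
ring [ 0.5354 -0.0519  0.0317] 0.00024371306968575497 [ 0.535  -0.0519  0.034 ] [ 0.5364 -0.0507  0.034 ]
cup [ 0.535  -0.1609  0.0635] 0.001275089682045588 [ 0.5337 -0.1596  0.068 ] [ 0.5374 -0.1587  0.068 ]
big [ 0.4457 -0.1797  0.0188] 0.002643773394598631 [ 0.4457 -0.1795  0.026 ] [ 0.4492 -0.1741  0.026 ]
wide [ 0.628  -0.1734  0.0574] 0.00020749590158052468 [ 0.6248 -0.1716  0.068 ] [ 0.6319 -0.1667  0.068 ]
bowl [ 0.4399 -0.0731  0.0532] 0.0012504593727498802 [ 0.4406 -0.0739  0.05  ] [ 0.4378 -0.0742  0.05  ]
```

The timer's long side is at about 11°. The four tops agree with the text heights to 2–5 mm, and the caddy yaw is about −13.5° with its centre at (0.520, 0.186). I'll start with the ring.

```bash
cat > go.py <<'E'
import sys
from h import *
from scipy.spatial.transform import Rotation as R
np.set_printoptions(precision=4,suppress=True)
s=readout.get_state();p=s["position"];Rc=R.from_euler("xyz",s["orientation"],degrees=True)
print("t",round(s["t"],2),"p",p,"rpy",s["orientation"],"F",s["force"],"w",round(s["gripper_width"],4),"q6",round(s["qpos"][5],1))
for a in sys.argv[1:]:
    x,y,z,w=map(float,a.split(","))
    Rt=R.from_euler("xyz",[180,0,w],degrees=True)
    print(a,"-> turn",np.round((Rc.inv()*Rt).as_rotvec(degrees=True),2),"shift",Rc.inv().apply(np.array([x,y,z])-p))
E
python3 go.py .536,-.0515,.20,90
```

```text
t 1.5 p [0.208  0.5092 0.2313] rpy [179.9991  -0.0075  67.7823] F [ 0.8214  0.5803 -0.7006] w 0.0857 q6 -5.9
.536,-.0515,.20,90 -> turn [  0.    -0.01 -22.22] shift [-0.395   0.5157  0.0313]
```

Call:
arm_command([
  [0, 0, -22.2, -0.395, 0.5157, 0.031, 1],
  [0, 0, -22.2, -0.395, 0.5157, 0.031, 1],
  [0, 0, -22.2, -0.395, 0.5157, 0.031, 1],
  [0, 0, -22.2, -0.395, 0.5157, 0.031, 1],
  [0, 0, -22.2, -0.395, 0.5157, 0.031, 1],
  [0, 0, -22.2, -0.395, 0.5157, 0.031, 1],
  [0, 0, -22.2, -0.395, 0.5157, 0.031, 1],
  [0, 0, -22.2, -0.395, 0.5157, 0.031, 1],
], force=40)

```text
t: 2.3
position: [0.4072, 0.1683, 0.2129]
orientation: [179.9, -0.0, 90.0]
force: [0.8, 0.4, 0.5]
gripper_width: 0.0853
```

```bash
python3 go.py .536,-.0515,.20,90
```

```text
t 2.3 p [0.4072 0.1683 0.2129] rpy [179.9251  -0.0331  89.9918] F [0.8317 0.4058 0.5261] w 0.0853 q6 -74.9
.536,-.0515,.20,90 -> turn [ 0.07 -0.03 -0.01] shift [-0.2197  0.1288  0.0129]
```

Call:
arm_command([
  [0, 0, 0, -0.22, 0.129, 0.013, 1],
  [0, 0, 0, -0.22, 0.129, 0.013, 1],
  [0, 0, 0, -0.22, 0.129, 0.013, 1],
  [0, 0, 0, -0.22, 0.129, 0.013, 1],
  [0, 0, 0, -0.22, 0.129, 0.013, 1],
  [0, 0, 0, -0.22, 0.129, 0.013, 1],
  [0, 0, 0, -0.22, 0.129, 0.013, 1],
  [0, 0, 0, -0.22, 0.129, 0.013, 1],
])

```text
t: 3.1
position: [0.5351, -0.0491, 0.1996]
orientation: [-180.0, -0.0, 90.0]
force: [0.0, -0.0, 0.9]
gripper_width: 0.0854
```

```bash
python3 go.py .536,-.0515,.011,90
```

```text
t 3.1 p [ 0.5351 -0.0491  0.1996] rpy [-179.9793   -0.0476   90.013 ] F [ 0.0375 -0.0443  0.9128] w 0.0854 q6 -101.3
.536,-.0515,.011,90 -> turn [-0.02 -0.05  0.01] shift [-0.0025  0.001   0.1886]
```

Call:
arm_command([
  [0, 0, 0, -0.001, 0.001, 0.05, 1],
  [0, 0, 0, -0.001, 0.001, 0.09, 1],
  [0, 0, 0, -0.001, 0.001, 0.13, 1],
  [0, 0, 0, -0.001, 0.001, 0.155, 1],
  [0, 0, 0, -0.001, 0.001, 0.175, 1],
  [0, 0, 0, -0.001, 0.001, 0.185, 1],
  [0, 0, 0, -0.001, 0.001, 0.188, 1],
  [0, 0, 0, -0.001, 0.001, 0.188, 1],
])

```text
t: 3.9
position: [0.5368, -0.0503, 0.0124]
orientation: [179.9, 0.0, 90.0]
force: [-0.5, 0.4, 0.1]
gripper_width: 0.0856
```

Call:
arm_command([
  [0, 0, 0, 0, 0, 0, -0.5],
  [0, 0, 0, 0, 0, 0, -0.5],
  [0, 0, 0, 0, 0, 0, -0.5],
  [0, 0, 0, 0, 0, 0, -0.5],
  [0, 0, 0, 0, 0, 0, -0.5],
  [0, 0, 0, 0, 0, 0, -0.5],
  [0, 0, 0, 0, 0, 0, -0.5],
  [0, 0, 0, 0, 0, 0, -0.5],
], force=40)

```text
t: 4.7
position: [0.5379, -0.0512, 0.0137]
orientation: [179.8, 0.0, 90.0]
force: [-0.8, 0.3, 7.0]
gripper_width: 0.0566
```

```bash
python3 go.py .4815,.2486,.16,76.5
```

```text
t 4.7 p [ 0.5379 -0.0512  0.0137] rpy [179.7997   0.0218  89.9727] F [-0.7927  0.2575  7.0332] w 0.0566 q6 -101.4
.4815,.2486,.16,76.5 -> turn [ 0.2  -0.   13.47] shift [ 0.2997 -0.056  -0.1466]
```

Call:
arm_command([
  [0, 0, 0, 0, 0, -0.02, -0.5],
  [0, 0, 0, 0, 0, -0.06, -0.5],
  [0, 0, 0, 0, 0, -0.1, -0.5],
  [0, 0, 0, 0, 0, -0.146, -0.5],
  [0, 0, 8, 0.04, -0.01, -0.146, -0.5],
  [0, 0, 13.5, 0.09, -0.02, -0.146, -0.5],
  [0, 0, 13.5, 0.14, -0.03, -0.146, -0.5],
  [0, 0, 13.5, 0.19, -0.04, -0.146, -0.5],
])

```text
t: 5.5
position: [0.4966, 0.1375, 0.1579]
orientation: [180.0, -0.0, 76.4]
force: [1.6, 0.1, -1.2]
gripper_width: 0.0567
```

```bash
python3 go.py .4815,.2486,.10,76.5
```

```text
t 5.5 p [0.4966 0.1375 0.1579] rpy [179.9554  -0.0306  76.4019] F [ 1.5685  0.0826 -1.2298] w 0.0567 q6 -67.2
.4815,.2486,.10,76.5 -> turn [ 0.04 -0.03 -0.1 ] shift [ 0.1044 -0.0408  0.0579]
```

Call:
arm_command([
  [0, 0, 0, 0.04, -0.016, 0, -0.5],
  [0, 0, 0, 0.08, -0.03, 0.01, -0.5],
  [0, 0, 0, 0.104, -0.041, 0.03, -0.5],
  [0, 0, 0, 0.104, -0.041, 0.05, -0.5],
  [0, 0, 0, 0.104, -0.041, 0.058, -0.5],
  [0, 0, 0, 0.104, -0.041, 0.058, -0.5],
  [0, 0, 0, 0.104, -0.041, 0.058, -0.5],
  [0, 0, 0, 0.104, -0.041, 0.058, -0.5],
])

```text
t: 6.3
position: [0.4827, 0.2465, 0.1011]
orientation: [179.9, -0.1, 76.4]
force: [0.6, 0.3, -0.9]
gripper_width: 0.0565
```

```bash
python3 go.py .4815,.2486,.031,76.5;python3 - <<'E'
from h import *
import cv2
np.set_printoptions(precision=4,suppress=True)
t=get_image("top");s=get_image("scene")
a=tip_of("scene","dosing_ring_mid");b=tip_of("top","dosing_ring_mid")
print(a[:2],b[:2])
if a and b: print(tri(a[0]["uv"],b[0]["uv"]))
R=lambda im,x,y:cv2.resize(im[y:y+80,x:x+100],(400,320),interpolation=cv2.INTER_CUBIC)
cv2.imwrite("pics/r1.png",np.hstack([R(t,150,160),R(s,370,200)]))
E
```

```text
t 6.3 p [0.4827 0.2465 0.1011] rpy [179.8707  -0.0912  76.4051] F [ 0.5963  0.2823 -0.8824] w 0.0565 q6 -55.4
.4815,.2486,.031,76.5 -> turn [ 0.13 -0.09 -0.1 ] shift [ 0.0017 -0.0018  0.0701]
[{'uv': [419.2, 238.0], 'confidence': 0.76}] [{'uv': [193.2, 210.4], 'confidence': 0.48}]
(array([0.4806, 0.2443, 0.095 ]), np.float64(0.001831735404388685))
```

View pics/r1.png

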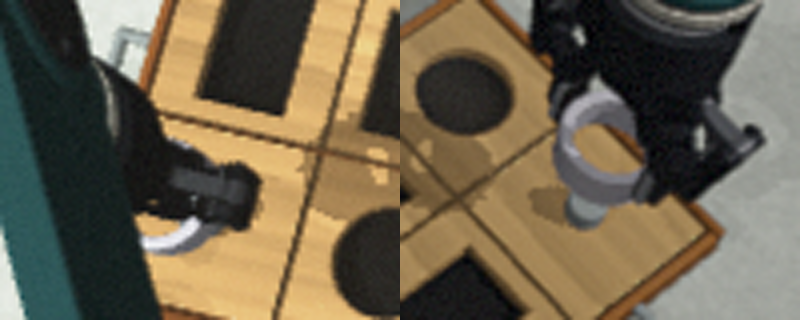

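The ring is held level above the post, so I'll lower it and release with a partial opening.

Call:
arm_command([
  [0, 0, 0, 0.001, -0.001, 0.02, -0.5],
  [0, 0, 0, 0.001, -0.001, 0.04, -0.5],
  [0, 0, 0, 0.001, -0.001, 0.055, -0.5],
  [0, 0, 0, 0.001, -0.001, 0.064, -0.5],
  [0, 0, 0, 0.001, -0.001, 0.067, -0.5],
  [0, 0, 0, 0.001, -0.001, 0.068, -0.5],
  [0, 0, 0, 0.001, -0.001, 0.068, -0.5],
  [0, 0, 0, 0.001, -0.001, 0.068, -0.5],
])

```text
t: 7.3
position: [0.4808, 0.2479, 0.0337]
orientation: [-180.0, 0.0, 76.5]
force: [-4.3, -0.9, 7.2]
gripper_width: 0.0566
```

Call:
arm_command([
  [0, 0, 0, 0, 0, 0, 0.55],
  [0, 0, 0, 0, 0, 0, 0.55],
  [0, 0, 0, 0, 0, 0, 0.55],
  [0, 0, 0, 0, 0, 0, 0.55],
  [0, 0, 0, 0, 0, -0.02, 0.6],
  [0, 0, 0, 0, 0, -0.06, 0.6],
  [0, 0, 0, 0, 0, -0.11, 1],
  [0, 0, 0, 0, 0, -0.14, 1],
])

```text
t: 8.1
position: [0.4821, 0.2485, 0.1757]
orientation: [179.8, -0.2, 76.5]
force: [0.1, -0.3, -0.3]
gripper_width: 0.0854
```

```bash
python3 go.py .5355,-.1595,.17,90
```

```text
t 8.1 p [0.4821 0.2485 0.1757] rpy [179.7526  -0.178   76.4806] F [ 0.1405 -0.294  -0.2503] w 0.0854 q6 -55.2
.5355,-.1595,.17,90 -> turn [  0.27  -0.15 -13.52] shift [-0.3842  0.1473  0.0051]
```

Call:
arm_command([
  [0, 0, -13.5, -0.384, 0.147, 0.005, 1],
  [0, 0, -13.5, -0.384, 0.147, 0.005, 1],
  [0, 0, -13.5, -0.384, 0.147, 0.005, 1],
  [0, 0, -13.5, -0.384, 0.147, 0.005, 1],
  [0, 0, -13.5, -0.384, 0.147, 0.005, 1],
  [0, 0, -13.5, -0.384, 0.147, 0.005, 1],
  [0, 0, -13.5, -0.384, 0.147, 0.005, 1],
  [0, 0, -13.5, -0.384, 0.147, 0.005, 1],
])

```text
t: 8.9
position: [0.5319, -0.1461, 0.1668]
orientation: [180.0, -0.0, 90.0]
force: [0.8, 0.0, 0.5]
gripper_width: 0.0855
```

```bash
python3 go.py .5355,-.1595,.17,90
```

```text
t 8.9 p [ 0.5319 -0.1461  0.1668] rpy [179.9688  -0.0112  89.972 ] F [0.8147 0.0123 0.4832] w 0.0855 q6 -111.2
.5355,-.1595,.17,90 -> turn [ 0.03 -0.01 -0.03] shift [-0.0134  0.0036 -0.0032]
```

Call:
arm_command([
  [0, 0, 0, 0, 0, 0, 1],
  [0, 0, 0, 0, 0, 0, 1],
  [0, 0, 0, 0, 0, 0, 1],
])

```text
t: 9.2
position: [0.5319, -0.1432, 0.1666]
orientation: [-180.0, -0.0, 90.0]
force: [0.1, 0.3, 1.5]
gripper_width: 0.0855
```

```bash
python3 go.py .5355,-.1595,.034,90; python3 - <<'E'
from h import *
import cv2
t=get_image("top");s=get_image("scene")
R=lambda im,x,y:cv2.resize(im[y:y+80,x:x+100],(400,320),interpolation=cv2.INTER_CUBIC)
cv2.imwrite("pics/r2.png",np.vstack([np.hstack([R(t,150,160),R(s,370,200)])]))
E
```

```text
t 9.2 p [ 0.5319 -0.1432  0.1666] rpy [-179.9768   -0.0471   90.0174] F [0.1446 0.2726 1.4984] w 0.0855 q6 -111.0
.5355,-.1595,.034,90 -> turn [-0.02 -0.05  0.02] shift [-0.0164  0.0037  0.1326]
```

View pics/r2.png

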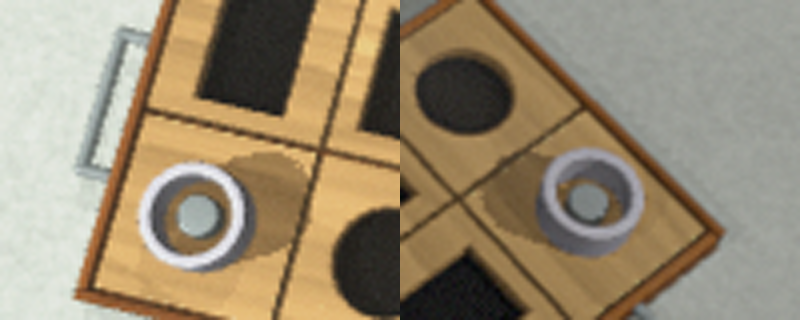

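The ring lies flat around the post, roughly concentric in both views. Next is the cup.

Call:
arm_command([
  [0, 0, 0, -0.016, 0.004, 0, 1],
  [0, 0, 0, -0.016, 0.004, 0.02, 1],
  [0, 0, 0, -0.016, 0.004, 0.05, 1],
  [0, 0, 0, -0.016, 0.004, 0.08, 1],
  [0, 0, 0, -0.016, 0.004, 0.11, 1],
  [0, 0, 0, -0.016, 0.004, 0.128, 1],
  [0, 0, 0, -0.016, 0.004, 0.132, 1],
  [0, 0, 0, -0.016, 0.004, 0.132, 1],
])

```text
t: 10.1
position: [0.5359, -0.16, 0.0344]
orientation: [-179.9, -0.0, 90.0]
force: [-0.3, -0.8, -0.1]
gripper_width: 0.0858
```

Call:
arm_command([
  [0, 0, 0, 0, 0, 0, -0.5],
  [0, 0, 0, 0, 0, 0, -0.5],
  [0, 0, 0, 0, 0, 0, -0.5],
  [0, 0, 0, 0, 0, 0, -0.5],
  [0, 0, 0, 0, 0, 0, -0.5],
  [0, 0, 0, 0, 0, 0, -0.5],
  [0, 0, 0, 0, 0, 0, -0.5],
  [0, 0, 0, 0, 0, 0, -0.5],
], force=40)

```text
t: 10.9
position: [0.5374, -0.1607, 0.037]
orientation: [179.8, 0.1, 90.0]
force: [-0.1, -1.1, 6.1]
gripper_width: 0.0522
```

```bash
python3 go.py .5587,.1232,.19,76.5
```

```text
t 10.9 p [ 0.5374 -0.1607  0.037 ] rpy [179.7702   0.0937  89.9809] F [-0.0815 -1.0953  6.1055] w 0.0522 q6 -112.4
.5587,.1232,.19,76.5 -> turn [ 0.24  0.07 13.48] shift [ 0.2836  0.0218 -0.1534]
```

Call:
arm_command([
  [0, 0, 0, 0, 0, -0.03, -0.5],
  [0, 0, 0, 0, 0, -0.07, -0.5],
  [0, 0, 0, 0, 0, -0.11, -0.5],
  [0, 0, 0, 0, 0, -0.15, -0.5],
  [0, 0, 8, 0.05, 0.005, -0.153, -0.5],
  [0, 0, 13.5, 0.1, 0.01, -0.153, -0.5],
  [0, 0, 13.5, 0.15, 0.015, -0.153, -0.5],
  [0, 0, 13.5, 0.2, 0.018, -0.153, -0.5],
])

```text
t: 11.7
position: [0.5535, 0.0392, 0.1875]
orientation: [-180.0, -0.0, 76.4]
force: [0.7, -1.2, -1.4]
gripper_width: 0.0521
```

Call:
arm_command([
  [0, 0, 0, 0, 0, 0, -0.5],
  [0, 0, 0, 0, 0, 0, -0.5],
])

```text
t: 11.9
position: [0.5534, 0.0387, 0.1873]
orientation: [-179.9, 0.0, 76.7]
force: [0.1, -1.0, -1.1]
gripper_width: 0.0519
```

```bash
python3 go.py .5587,.1232,.10,76.5
```

```text
t 11.9 p [0.5534 0.0387 0.1873] rpy [-179.9421    0.0404   76.6536] F [ 0.0917 -1.0327 -1.1025] w 0.0519 q6 -78.5
.5587,.1232,.10,76.5 -> turn [-0.06  0.04  0.15] shift [ 0.0835 -0.0143  0.0872]
```

Call:
arm_command([
  [0, 0, 0, 0.04, -0.007, 0, -0.5],
  [0, 0, 0, 0.075, -0.013, 0.005, -0.5],
  [0, 0, 0, 0.0835, -0.0143, 0.03, -0.5],
  [0, 0, 0, 0.0835, -0.0143, 0.06, -0.5],
  [0, 0, 0, 0.0835, -0.0143, 0.08, -0.5],
  [0, 0, 0, 0.0835, -0.0143, 0.087, -0.5],
  [0, 0, 0, 0.0835, -0.0143, 0.087, -0.5],
  [0, 0, 0, 0.0835, -0.0143, 0.087, -0.5],
])

```text
t: 12.7
position: [0.5604, 0.1212, 0.102]
orientation: [179.9, -0.0, 76.4]
force: [-0.4, -0.0, -1.6]
gripper_width: 0.0519
```

```bash
python3 go.py .5587,.1232,.044,76.5;python3 - <<'E'
from h import *
import cv2
np.set_printoptions(precision=4,suppress=True)
t=get_image("top");s=get_image("scene")
a=tip_of("scene","dosing_cup_mid");b=tip_of("top","dosing_cup_mid")
print(a[:2],b[:2])
if a and b: print(tri(a[0]["uv"],b[0]["uv"]))
E
```

```text
t 12.7 p [0.5604 0.1212 0.102 ] rpy [179.8929  -0.0363  76.3996] F [-0.3816 -0.0326 -1.5566] w 0.0519 q6 -69.9
.5587,.1232,.044,76.5 -> turn [ 0.11 -0.04 -0.1 ] shift [ 0.0015 -0.0023  0.058 ]
[{'uv': [353.0, 230.7], 'confidence': 0.63}] [{'uv': [254.8, 172.5], 'confidence': 0.48}]
(array([0.5591, 0.1204, 0.095 ]), np.float64(0.0007684505655928119))
```

Cup at (0.559, 0.120), pocket at (0.5587, 0.123). I'll lower it.

Call:
arm_command([
  [0, 0, 0, 0.0015, -0.001, 0.015, -0.5],
  [0, 0, 0, 0.0015, -0.001, 0.03, -0.5],
  [0, 0, 0, 0.0015, -0.001, 0.045, -0.5],
  [0, 0, 0, 0.0015, -0.001, 0.053, -0.5],
  [0, 0, 0, 0.0015, -0.001, 0.056, -0.5],
  [0, 0, 0, 0.0015, -0.001, 0.0575, -0.5],
  [0, 0, 0, 0.0015, -0.001, 0.0575, -0.5],
  [0, 0, 0, 0.0015, -0.001, 0.0575, -0.5],
])

```text
t: 13.7
position: [0.5571, 0.1235, 0.0451]
orientation: [-179.8, 0.1, 76.5]
force: [-9.4, -2.1, 13.2]
gripper_width: 0.0517
```

```bash
python3 go.py .5587,.1232,.044,76.5
```

```text
t 13.7 p [0.5571 0.1235 0.0451] rpy [-179.7805    0.0961   76.4969] F [-9.3756 -2.0911 13.1839] w 0.0517 q6 -69.7
.5587,.1232,.044,76.5 -> turn [-0.22  0.1  -0.  ] shift [0.     0.0017 0.0011]
```

Call:
arm_command([
  [0, 0, 0, 0, 0, 0, 0.45],
  [0, 0, 0, 0, 0, 0, 0.45],
  [0, 0, 0, 0, 0, 0, 0.45],
  [0, 0, 0, 0, 0, 0, 0.45],
  [0, 0, 0, 0, 0, -0.02, 0.5],
  [0, 0, 0, 0, 0, -0.06, 0.5],
  [0, 0, 0, 0, 0, -0.11, 1],
  [0, 0, 0, 0, 0, -0.14, 1],
])

```text
t: 14.5
position: [0.5602, 0.1238, 0.1873]
orientation: [179.7, -0.1, 76.5]
force: [0.4, -0.1, -0.3]
gripper_width: 0.0854
```

```bash
python3 go.py .4497,-.2875,.17,100.6
```

```text
t 14.5 p [0.5602 0.1238 0.1873] rpy [179.7225  -0.1064  76.4793] F [ 0.4236 -0.0999 -0.2996] w 0.0854 q6 -69.7
.4497,-.2875,.17,100.6 -> turn [  0.3   -0.05 -24.12] shift [-0.4258 -0.0113  0.0165]
```

Call:
arm_command([
  [0, 0, -8, -0.426, -0.011, 0.016, 0.7],
  [0, 0, -16, -0.426, -0.011, 0.016, 0.7],
  [0, 0, -24.1, -0.426, -0.011, 0.016, 0.7],
  [0, 0, -24.1, -0.426, -0.011, 0.016, 0.7],
  [0, 0, -24.1, -0.426, -0.011, 0.016, 0.7],
  [0, 0, -24.1, -0.426, -0.011, 0.016, 0.7],
  [0, 0, -24.1, -0.426, -0.011, 0.016, 0.7],
  [0, 0, -24.1, -0.426, -0.011, 0.016, 0.7],
])

```text
t: 15.3
position: [0.4568, -0.2565, 0.1684]
orientation: [180.0, 0.0, 100.6]
force: [0.5, -0.7, -1.5]
gripper_width: 0.0728
```

Call:
arm_command([
  [0, 0, 0, 0, 0, 0, 0.7],
  [0, 0, 0, 0, 0, 0, 0.7],
  [0, 0, 0, 0, 0, 0, 0.7],
])

```text
t: 15.6
position: [0.4579, -0.2537, 0.1684]
orientation: [180.0, -0.1, 100.6]
force: [0.3, 0.7, -0.0]
gripper_width: 0.0725
```

```bash
python3 go.py .4497,-.2875,.024,100.6; python3 - <<'E'
from h import *
import cv2
t=get_image("top");s=get_image("scene")
R=lambda im,x,y:cv2.resize(im[y:y+80,x:x+100],(400,320),interpolation=cv2.INTER_CUBIC)
cv2.imwrite("pics/r3.png",np.vstack([np.hstack([R(t,200,140),R(s,330,200)])]))
E
```

```text
t 15.6 p [ 0.4579 -0.2537  0.1684] rpy [179.9855  -0.0515 100.6317] F [ 0.2899  0.7351 -0.0287] w 0.0725 q6 -135.9
.4497,-.2875,.024,100.6 -> turn [ 0.01 -0.05  0.03] shift [-0.0318 -0.0143  0.1444]
```

View pics/r3.png

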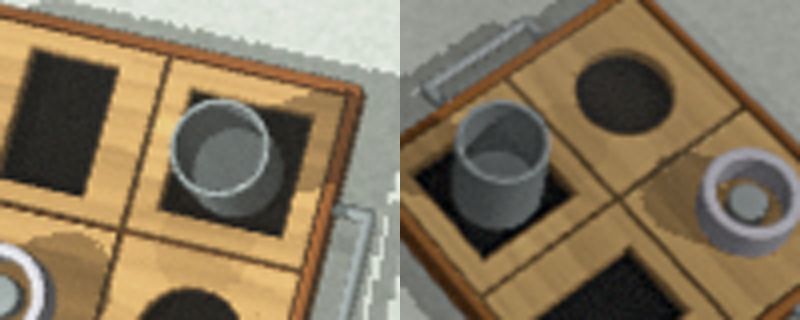

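The cup stands upright in the square pocket. Next is the timer.

Call:
arm_command([
  [0, 0, 0, -0.032, -0.014, 0, 0.7],
  [0, 0, 0, -0.032, -0.014, 0.03, 0.7],
  [0, 0, 0, -0.032, -0.014, 0.07, 0.7],
  [0, 0, 0, -0.032, -0.014, 0.1, 0.7],
  [0, 0, 0, -0.032, -0.014, 0.125, 0.7],
  [0, 0, 0, -0.032, -0.014, 0.14, 0.7],
  [0, 0, 0, -0.032, -0.014, 0.144, 0.7],
  [0, 0, 0, -0.032, -0.014, 0.144, 0.7],
])

```text
t: 16.5
position: [0.45, -0.2875, 0.0243]
orientation: [-180.0, -0.1, 100.7]
force: [-0.3, 0.2, -0.5]
gripper_width: 0.0728
```

Call:
arm_command([
  [0, 0, 0, 0, 0, 0, -0.8],
  [0, 0, 0, 0, 0, 0, -0.8],
  [0, 0, 0, 0, 0, 0, -0.8],
  [0, 0, 0, 0, 0, 0, -0.8],
  [0, 0, 0, 0, 0, 0, -0.8],
  [0, 0, 0, 0, 0, 0, -0.8],
  [0, 0, 0, 0, 0, 0, -0.8],
  [0, 0, 0, 0, 0, 0, -0.8],
], force=40)

```text
t: 17.3
position: [0.4507, -0.2894, 0.0262]
orientation: [179.9, 0.1, 100.6]
force: [0.4, 0.7, 5.8]
gripper_width: 0.0334
```

```bash
python3 go.py .5829,.2247,.17,76.5
```

```text
t 17.3 p [ 0.4507 -0.2894  0.0262] rpy [179.8632   0.1157 100.5755] F [0.4233 0.7152 5.8284] w 0.0334 q6 -139.4
.5829,.2247,.17,76.5 -> turn [ 0.16  0.09 24.08] shift [ 0.4808  0.2246 -0.1442]
```

Call:
arm_command([
  [0, 0, 0, 0, 0, -0.03, -0.8],
  [0, 0, 0, 0, 0, -0.07, -0.8],
  [0, 0, 0, 0, 0, -0.11, -0.8],
  [0, 0, 4, 0.01, 0.005, -0.144, -0.8],
  [0, 0, 12, 0.05, 0.023, -0.144, -0.8],
  [0, 0, 20, 0.095, 0.045, -0.144, -0.8],
  [0, 0, 24.1, 0.14, 0.065, -0.144, -0.8],
  [0, 0, 24.1, 0.185, 0.086, -0.144, -0.8],
])

```text
t: 18.1
position: [0.4994, -0.0914, 0.1681]
orientation: [-180.0, 0.0, 76.3]
force: [0.8, -0.2, -0.6]
gripper_width: 0.0337
```

```bash
python3 go.py .5829,.2247,.17,76.5
```

```text
t 18.1 p [ 0.4994 -0.0914  0.1681] rpy [-179.9616    0.0006   76.3331] F [ 0.755  -0.1939 -0.6088] w 0.0337 q6 -93.1
.5829,.2247,.17,76.5 -> turn [-0.04  0.   -0.17] shift [ 0.3269  0.0064 -0.0019]
```

Call:
arm_command([
  [0, 0, 0, 0.045, 0.001, 0, -0.8],
  [0, 0, 0, 0.09, 0.002, 0, -0.8],
  [0, 0, 0, 0.135, 0.003, 0, -0.8],
  [0, 0, 0, 0.18, 0.004, 0, -0.8],
  [0, 0, 0, 0.225, 0.005, 0, -0.8],
  [0, 0, 0, 0.27, 0.006, 0, -0.8],
  [0, 0, 0, 0.305, 0.006, 0, -0.8],
  [0, 0, 0, 0.322, 0.006, 0, -0.8],
])

```text
t: 18.9
position: [0.5805, 0.2216, 0.1674]
orientation: [-179.9, 0.0, 76.6]
force: [0.7, -0.9, -0.6]
gripper_width: 0.0337
```

Call:
arm_command([
  [0, 0, 0, 0, 0, 0.02, -0.8],
  [0, 0, 0, 0, 0, 0.05, -0.8],
  [0, 0, 0, 0, 0, 0.08, -0.8],
  [0, 0, 0, 0, 0, 0.08, -0.8],
  [0, 0, 0, 0, 0, 0.08, -0.8],
])

```text
t: 19.4
position: [0.5804, 0.2179, 0.0881]
orientation: [-179.9, 0.1, 76.4]
force: [0.2, -0.6, -0.1]
gripper_width: 0.0334
```

```bash
python3 go.py .5829,.2247,.034,76.5;python3 - <<'E'
from h import *
import cv2
np.set_printoptions(precision=4,suppress=True)
t=get_image("top");s=get_image("scene")
a=tip_of("scene","timer_mid");b=tip_of("top","timer_mid")
print(a[:2],b[:2])
if a and b: print(tri(a[0]["uv"],b[0]["uv"]))
R=lambda im,x,y:cv2.resize(im[y:y+80,x:x+100],(400,320),interpolation=cv2.INTER_CUBIC)
cv2.imwrite("pics/r4.png",np.vstack([np.hstack([R(t,160,130),R(s,330,220)])]))
E
```

```text
t 19.4 p [0.5804 0.2179 0.0881] rpy [-179.9051    0.0724   76.4361] F [ 0.2215 -0.5519 -0.1139] w 0.0334 q6 -61.1
.5829,.2247,.034,76.5 -> turn [-0.09  0.07 -0.06] shift [0.0073 0.0009 0.0541]
[{'uv': [383.3, 266.8], 'confidence': 0.88}] [{'uv': [206.8, 163.4], 'confidence': 0.57}]
(array([0.5825, 0.2222, 0.0862]), np.float64(0.00425128762656379))
```

View pics/r4.png

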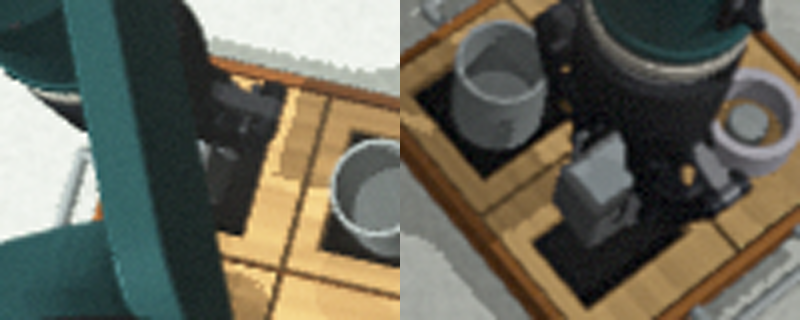

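Call:
arm_command([
  [0, 0, 0, 0.006, 0.001, 0, -0.8],
  [0, 0, 0, 0.006, 0.001, 0.01, -0.8],
  [0, 0, 0, 0.006, 0.001, 0.025, -0.8],
  [0, 0, 0, 0.006, 0.001, 0.04, -0.8],
  [0, 0, 0, 0.006, 0.001, 0.05, -0.8],
  [0, 0, 0, 0.006, 0.001, 0.053, -0.8],
  [0, 0, 0, 0.006, 0.001, 0.054, -0.8],
  [0, 0, 0, 0.006, 0.001, 0.054, -0.8],
])

```text
t: 20.4
position: [0.5828, 0.2242, 0.034]
orientation: [-179.9, 0.0, 76.5]
force: [-0.2, 0.0, -0.2]
gripper_width: 0.0333
```

```bash
python3 go.py .5829,.2247,.032,76.5
```

```text
t 20.4 p [0.5828 0.2242 0.034 ] rpy [-179.9417    0.0285   76.4826] F [-0.1737  0.0487 -0.1808] w 0.0333 q6 -60.6
.5829,.2247,.032,76.5 -> turn [-0.06  0.03 -0.02] shift [0.0005 0.     0.002 ]
```

Within 2 mm of the floor and inside the pocket with no contact force. Releasing.

Call:
arm_command([
  [0, 0, 0, 0, 0, 0.0015, -0.8],
  [0, 0, 0, 0, 0, 0.0015, -0.8],
  [0, 0, 0, 0, 0, 0.0015, 0],
  [0, 0, 0, 0, 0, 0.0015, 0.15],
  [0, 0, 0, 0, 0, 0.0015, 0.15],
  [0, 0, 0, 0, 0, -0.01, 0.15],
  [0, 0, 0, 0, 0, -0.05, 0.15],
  [0, 0, 0, 0, 0, -0.1, 0.3],
])

```text
t: 21.2
position: [0.5815, 0.2238, 0.133]
orientation: [-179.7, 0.2, 76.5]
force: [0.8, 0.5, 0.5]
gripper_width: 0.0554
```

```bash
python3 go.py .625,-.066,.17,90
```

```text
t 21.2 p [0.5815 0.2238 0.133 ] rpy [-179.6806    0.175    76.4753] F [0.8096 0.4969 0.4709] w 0.0554 q6 -60.6
.625,-.066,.17,90 -> turn [ -0.34   0.14 -13.53] shift [-0.2717  0.1099 -0.0367]
```

Call:
arm_command([
  [0, 0, 0, 0, 0, -0.037, 0.5],
  [0, 0, -8, -0.272, 0.11, -0.037, 0.5],
  [0, 0, -13.5, -0.272, 0.11, -0.037, 0.5],
  [0, 0, -13.5, -0.272, 0.11, -0.037, 0.5],
  [0, 0, -13.5, -0.272, 0.11, -0.037, 0.5],
  [0, 0, -13.5, -0.272, 0.11, -0.037, 0.5],
  [0, 0, -13.5, -0.272, 0.11, -0.037, 0.5],
  [0, 0, -13.5, -0.272, 0.11, -0.037, 0.5],
])

```text
t: 22.0
position: [0.627, -0.072, 0.1721]
orientation: [179.9, 0.2, 89.6]
force: [-0.2, 0.8, 1.0]
gripper_width: 0.0643
```

Call:
arm_command([
  [0, 0, 0, 0, 0, 0, 0.5],
  [0, 0, 0, 0, 0, 0, 0.5],
  [0, 0, 0, 0, 0, 0, 0.5],
])

```text
t: 22.3
position: [0.6266, -0.0642, 0.172]
orientation: [180.0, -0.0, 90.1]
force: [-0.2, 0.1, -0.0]
gripper_width: 0.0638
```

```bash
python3 go.py .625,-.066,.055,90; python3 - <<'E'
from h import *
import cv2
t=get_image("top");s=get_image("scene")
R=lambda im,x,y:cv2.resize(im[y:y+80,x:x+100],(400,320),interpolation=cv2.INTER_CUBIC)
cv2.imwrite("pics/r5.png",np.vstack([np.hstack([R(t,160,130),R(s,330,220)])]))
E
```

```text
t 22.3 p [ 0.6266 -0.0642  0.172 ] rpy [179.9744  -0.0196  90.1057] F [-0.1561  0.1149 -0.0199] w 0.0638 q6 -101.1
.625,-.066,.055,90 -> turn [ 0.03 -0.02  0.11] shift [-0.0018 -0.0017  0.117 ]
```

View pics/r5.png

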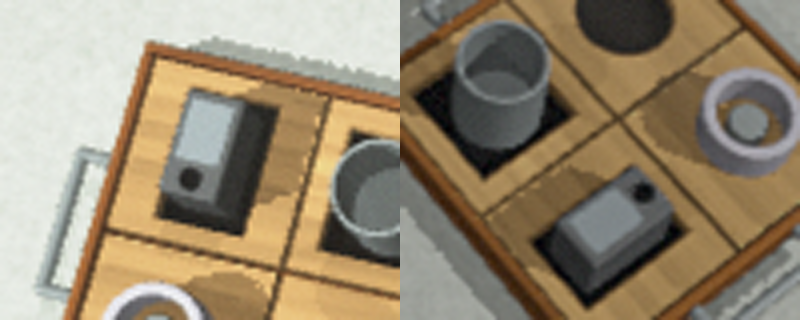

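The timer sits in the oblong pocket. Last is the tamper, gripped by its knob.

Call:
arm_command([
  [0, 0, 0, -0.002, -0.0015, 0.02, 0.5],
  [0, 0, 0, -0.002, -0.0015, 0.05, 0.5],
  [0, 0, 0, -0.002, -0.0015, 0.08, 0.5],
  [0, 0, 0, -0.002, -0.0015, 0.1, 0.5],
  [0, 0, 0, -0.002, -0.0015, 0.112, 0.5],
  [0, 0, 0, -0.002, -0.0015, 0.117, 0.5],
  [0, 0, 0, -0.002, -0.0015, 0.117, 0.5],
  [0, 0, 0, -0.002, -0.0015, 0.117, 0.5],
])

```text
t: 23.2
position: [0.6261, -0.0678, 0.0561]
orientation: [179.8, 0.0, 90.0]
force: [0.5, 0.4, -0.3]
gripper_width: 0.0638
```

Call:
arm_command([
  [0, 0, 0, 0, 0, 0, -0.8],
  [0, 0, 0, 0, 0, 0, -0.8],
  [0, 0, 0, 0, 0, 0, -0.8],
  [0, 0, 0, 0, 0, 0, -0.8],
  [0, 0, 0, 0, 0, 0, -0.8],
  [0, 0, 0, 0, 0, 0, -0.8],
  [0, 0, 0, 0, 0, 0, -0.8],
  [0, 0, 0, 0, 0, 0, -0.8],
], force=50)

```text
t: 24.0
position: [0.6258, -0.0678, 0.0559]
orientation: [179.9, 0.0, 90.0]
force: [-0.4, 0.8, 5.5]
gripper_width: 0.0283
```

```bash
python3 go.py .457,.1476,.2,76.5
```

```text
t 24.0 p [ 0.6258 -0.0678  0.0559] rpy [179.8761   0.0044  89.9869] F [-0.3647  0.7602  5.5491] w 0.0283 q6 -101.3
.457,.1476,.2,76.5 -> turn [ 0.12 -0.01 13.49] shift [ 0.2154 -0.1686 -0.1445]
```

Call:
arm_command([
  [0, 0, 0, 0, 0, -0.03, -0.8],
  [0, 0, 0, 0, 0, -0.07, -0.8],
  [0, 0, 0, 0, 0, -0.11, -0.8],
  [0, 0, 3, 0.01, -0.008, -0.144, -0.8],
  [0, 0, 8, 0.04, -0.031, -0.144, -0.8],
  [0, 0, 13.5, 0.075, -0.059, -0.144, -0.8],
  [0, 0, 13.5, 0.11, -0.086, -0.144, -0.8],
  [0, 0, 13.5, 0.145, -0.113, -0.144, -0.8],
])

```text
t: 24.8
position: [0.5102, 0.078, 0.1968]
orientation: [-179.8, 0.0, 76.4]
force: [1.0, 1.3, -2.7]
gripper_width: 0.0281
```

Call:
arm_command([
  [0, 0, 0, 0, 0, 0, -0.8],
  [0, 0, 0, 0, 0, 0, -0.8],
])

```text
t: 25.0
position: [0.5112, 0.0777, 0.1975]
orientation: [-179.9, 0.1, 76.6]
force: [0.6, -0.4, -3.3]
gripper_width: 0.0284
```

```bash
python3 go.py .457,.1476,.11,76.5
```

```text
t 25.0 p [0.5112 0.0777 0.1975] rpy [-179.9237    0.0657   76.5894] F [ 0.6161 -0.3743 -3.2711] w 0.0284 q6 -74.2
.457,.1476,.11,76.5 -> turn [-0.08  0.07  0.09] shift [ 0.0556 -0.0688  0.0875]
```

Call:
arm_command([
  [0, 0, 0, 0.028, -0.034, 0, -0.8],
  [0, 0, 0, 0.05, -0.062, 0, -0.8],
  [0, 0, 0, 0.0555, -0.069, 0.02, -0.8],
  [0, 0, 0, 0.0555, -0.069, 0.05, -0.8],
  [0, 0, 0, 0.0555, -0.069, 0.075, -0.8],
  [0, 0, 0, 0.0555, -0.069, 0.087, -0.8],
  [0, 0, 0, 0.0555, -0.069, 0.087, -0.8],
  [0, 0, 0, 0.0555, -0.069, 0.087, -0.8],
])

```text
t: 25.8
position: [0.459, 0.1468, 0.1122]
orientation: [180.0, -0.0, 76.4]
force: [-0.1, 0.2, -2.5]
gripper_width: 0.0281
```

```bash
python3 go.py .457,.1476,.0625,76.5;python3 - <<'E'
from h import *
import cv2
np.set_printoptions(precision=4,suppress=True)
t=get_image("top");s=get_image("scene")
a=tip_of("scene","tamper_mid");b=tip_of("top","tamper_mid")
print(a[:2],b[:2])
if a and b: print(tri(a[0]["uv"],b[0]["uv"]))
R=lambda im,x,y:cv2.resize(im[y:y+80,x:x+100],(400,320),interpolation=cv2.INTER_CUBIC)
cv2.imwrite("pics/r6.png",np.vstack([np.hstack([R(t,200,180),R(s,340,170)])]))
E
```

```text
t 25.8 p [0.459  0.1468 0.1122] rpy [179.9517  -0.0147  76.4226] F [-0.0845  0.2286 -2.4817] w 0.0281 q6 -65.4
.457,.1476,.0625,76.5 -> turn [ 0.05 -0.01 -0.08] shift [ 0.0003 -0.0021  0.0497]
[{'uv': [348.8, 247.6], 'confidence': 0.65}, {'uv': [394.1, 205.6], 'confidence': 0.6}] [{'uv': [239.9, 220.5], 'confidence': 0.36}, {'uv': [259.0, 182.7], 'confidence': 0.21}]
(array([ 0.5062,  0.1379, -0.0457]), np.float64(0.09672953252619501))
```

View pics/r6.png

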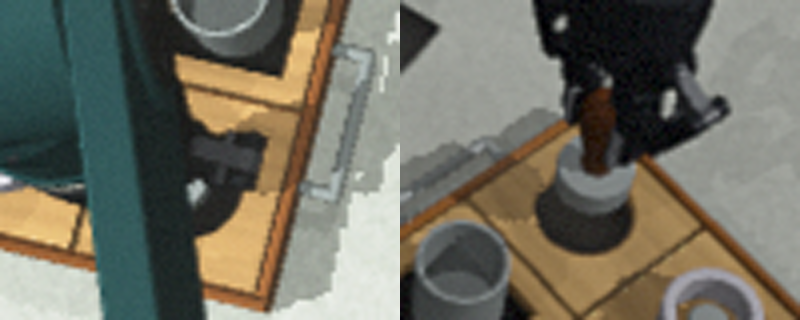

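The tamper hangs upright above the round pocket in the scene view. I'm ignoring the network's best match because its rays miss by 97 mm, so it had picked a different thing. Lowering.

Call:
arm_command([
  [0, 0, 0, 0, -0.001, 0.015, -0.8],
  [0, 0, 0, 0, -0.001, 0.025, -0.8],
  [0, 0, 0, 0, -0.001, 0.035, -0.8],
  [0, 0, 0, 0, -0.001, 0.043, -0.8],
  [0, 0, 0, 0, -0.001, 0.047, -0.8],
  [0, 0, 0, 0, -0.001, 0.049, -0.8],
  [0, 0, 0, 0, -0.001, 0.049, -0.8],
  [0, 0, 0, 0, -0.001, 0.049, -0.8],
])

```text
t: 26.8
position: [0.4571, 0.1475, 0.0639]
orientation: [180.0, 0.0, 76.5]
force: [-4.4, -0.3, 6.3]
gripper_width: 0.0282
```

```bash
python3 go.py .457,.1476,.0625,76.5
```

```text
t 26.8 p [0.4571 0.1475 0.0639] rpy [179.9861   0.0034  76.4834] F [-4.4173 -0.301   6.2961] w 0.0282 q6 -65.4
.457,.1476,.0625,76.5 -> turn [ 0.01  0.   -0.02] shift [ 0.0001 -0.0002  0.0014]
```

Call:
arm_command([
  [0, 0, 0, 0, 0, 0, 0],
  [0, 0, 0, 0, 0, 0, 0.2],
  [0, 0, 0, 0, 0, 0, 0.2],
  [0, 0, 0, 0, 0, 0, 0.2],
  [0, 0, 0, 0, 0, -0.02, 0.2],
  [0, 0, 0, 0, 0, -0.06, 0.2],
  [0, 0, 0, 0, 0, -0.1, 0.2],
  [0, 0, 0, 0, 0, -0.14, 0.2],
])

```text
t: 27.6
position: [0.4569, 0.1475, 0.2039]
orientation: [-180.0, -0.0, 76.5]
force: [1.3, 0.2, 0.0]
gripper_width: 0.0515
```

Call:
arm_command([
  [0, 0, 0, 0.04, -0.03, -0.01, 0.2],
  [0, 0, 0, 0.08, -0.06, -0.01, 0.2],
  [0, 0, 0, 0.12, -0.09, -0.01, 0.2],
  [0, 0, 0, 0.16, -0.12, -0.01, 0.2],
  [0, 0, 0, 0.2, -0.14, -0.01, 0.2],
  [0, 0, 0, 0.24, -0.15, -0.01, 0.2],
  [0, 0, 0, 0.26, -0.16, -0.01, 0.2],
  [0, 0, 0, 0.26, -0.16, -0.01, 0.2],
])

```text
t: 28.4
position: [0.3611, 0.4403, 0.2117]
orientation: [-179.9, 0.0, 76.7]
force: [0.2, -0.5, -0.1]
gripper_width: 0.0513
```

```bash
python3 go.py; python3 - <<'E'
from h import *
import cv2
np.set_printoptions(precision=4,suppress=True)
t=get_image("top");s=get_image("scene")
for k in ["tamper_mid","dosing_cup_mid","timer_mid","dosing_ring_mid","big_tamper_mid","wide_cup_mid"]:
    a,b=tip_of("scene",k),tip_of("top",k)
    if a and b: print(k,*tri(a[0]["uv"],b[0]["uv"]),a[0]["confidence"],b[0]["confidence"])
    else: print(k,len(a),len(b))
a=cv2.resize(t[120:265,160:480],(800,362),interpolation=cv2.INTER_CUBIC)
b=cv2.resize(s[200:316,300:456],(320,238),interpolation=cv2.INTER_CUBIC)
o=np.zeros((600,800,3),np.uint8);o[:362]=a;o[362:,:320]=b;cv2.imwrite("pics/f.png",o)
E
```

```text
t 28.4 p [0.3611 0.4403 0.2117] rpy [-179.9351    0.0021   76.7121] F [ 0.2483 -0.5458 -0.1009] w 0.0513 q6 -31.8
tamper_mid [0.4506 0.15   0.0492] 0.0042343180522855794 0.97 0.62
dosing_cup_mid [0.5544 0.1224 0.054 ] 0.0015250486520478398 0.72 0.91
timer_mid [ 0.5103  0.2364 -0.0786] 0.07543883285677065 0.97 0.58
dosing_ring_mid [0.4793 0.248  0.0332] 0.006016834169226179 0.63 0.87
big_tamper_mid [ 0.4441 -0.1786  0.0546] 0.0022274899774035574 0.96 0.96
wide_cup_mid [ 0.6297 -0.1726  0.038 ] 0.0024794946173076634 0.91 0.87
```

View pics/f.png

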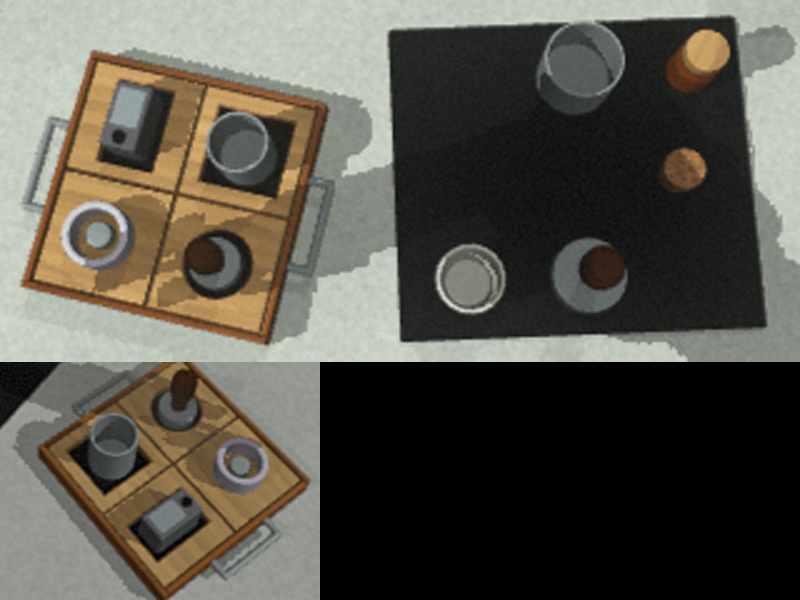

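All four pieces sit upright in their places, and both look-alikes are where they were. Handing in.

```bash
python3 -c "
from bench import job
print(job.hand_in())"
```

```text
the job is handed in; nothing more can be done
None
```

I packed the dosing ring, narrow cup, shot timer and small tamper, in that order, and handed the job in at about 28 s of robot time. No verdict was reported.

**Final pictures:** both views show the ring flat around the post, and the cup, timer and tamper upright in their pockets. The arm was clear of everything.

**Positions:** the last two-view measurements put each piece close to its place, within these horizontal distances:

| Piece | Distance from its place | Limit |
|---|---|---|
| Tamper | about 7 mm | 13 mm |
| Narrow cup | about 4 mm | 16 mm |
| Ring | about 3 mm | 14 mm |
| Big tamper and wide cup | within about 2 mm of their start | 30 mm |

**Checks that disagreed:**
- **Timer:** the last network fix failed, with the two views' rays missing each other by 75 mm. Its place rests on the pictures and on the arm's position when it let go, less than 1 mm from the target.
- **Narrow cup:** its measured height came out about 11 mm high (0.054 m, against 0.043 m expected). The same fix read 9 mm high at the start, so I took this as network bias.
- **Tamper:** the fix taken while it hung above the pocket was also wrong (97 mm ray miss). I ignored it and went by the picture.

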